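# Nest a fuel pump stack and clamp it

### The arm

A 7-joint arm with a two-finger parallel gripper is mounted at the origin on a cart in front of the work surface, level with it; the furniture and walls round the work are solid. World frame = base frame: x ahead of the robot, y to its left, z up, the work surface at z = 0. Lengths are in m, angles in rad, forces in N, time in s.
With the tool pointing down it reaches from about 0.4 to 0.875 m from the base axis. Payload 6.5 kg.
Tool frame: the origin (TCP) lies where the fingers leave the gripper's body, on its centre line; the fingertips stand 64 mm ahead of it and the grasp point (between the pads) lies 45 mm ahead of it; z points along the fingers, y is the direction in which the jaws open and shut (so a half turn about z gives the same grasp; the last joint's range is limited). The gripper opens to 88 mm and grips with 3 to 60 N. Pads are 18 mm wide; open, the fingers measure 123 mm over their backs; the gripper's body (75 mm by 187 mm) begins 45 mm behind the grasp point.
Start: joints at [-1.413, 0.536, -0.004, 1.538, 0.003, 1.067, -0.071], TCP at [0.144, 0.634, 0.303] pointing down, gripper open.
Joint ranges: [-2.7, 2.7], [-0.37, 2.16], [-1.27, 1.26], [0.24, 2.4], [-1.31, 4.45], [0.19, 1.91], [-2.76, 2.76]. Speed limits (rad/s): [2.39, 2.39, 3.14, 3.14, 3.14, 3.14, 3.14].

### API

Orientations are given as a unit quaternion [x, y, z, w].
In Python, from rig import env gives the robot as it stands. Calls block until the motion is done:
- env.goto(position, orientation): joint-space move of the TCP to a pose.
- env.line_to(position, frame=None, v=0.15, guard=None): straight line of the TCP; frame=None keeps the orientation; v is the mean speed in m/s. With guard (N) it stops when the force on the tool has changed by that much, and returns True; else False.
- env.move_joints(angles): joint-space move.
- env.command_gripper(opening, squeeze=None): opening from 0.0 (shut) to 1.0 (fully open); squeeze is the grip in N (None keeps the last); returns when the fingers have stopped.
- env.wait(seconds).
- env.solve_ik(position, orientation): joint angles nearest the present ones, or None.
- env.read_camera(name): name is "side" or "top"; returns (picture, depth): 420x560x3 uint8, red, green, blue; 420x560 float32, m along the optical axis (not along the pixel's ray), 0 where there is no reading.
- env.get_calibration(name): a dict with "fx", "fy", "cx", "cy" (pixels), "position" and "orientation" of the camera in the world. Camera axes: x right, y up, looking along -z (the intrinsics and any distortion apply to the point x, -y, -z); pixel columns grow to the right and rows downward; lengths in m; the calibration is good to about 2 mm. A picture is of the moment at which its call begins. get_calibration takes no time and is no camera call.
A pose or a line that the arm cannot do raises env.MotionError and nothing moves.
- env.sign_off(): hands the job in, once; it reports no verdict.
Readings, each from a call of its own:
- env.get_t(): time.
- env.get_q(): joint angles.
- env.get_qd(): joint speeds.
- env.get_tau(): joint torques, N m.
- env.get_tool_pos(): TCP position.
- env.get_tool_rot(): TCP orientation.
- env.get_ft_force(): force on the tool from outside, world axes, zero at the start.
- env.get_wrist_torque(): the same for the moment, N m.
- env.get_gripper_width(): opening from 0.0 (shut) to 1.0 (fully open).
Only numpy, scipy, OpenCV 4.12 (cv2) and the standard library are available. Lean on these libraries where they do the work, as an engineer would, in place of code of your own. Each camera call takes 0.05 s, during which the arm holds its last target. There are 200 camera calls.

### The job

Build up the fuel pump in the assembly nest: first slide the pump body home into the corner, flush against the side fence and pushed in under the lip of the end stop until it meets the stop, then do the same with the spacer on top of it and then with the cover, dome up, so that all three sit flat and square on one another. Feel for the stop, whose setting is not known, and push gently. Then turn the clamp knob anticlockwise to its end stop so that its arm lies over the cover, and leave the carburettor, spark plug and piston where they are.

Things in the scene. Friction and masses are not known exactly. Their poses are not given: they have to be found in the camera images.
- nest: Assembly nest, fixed to the table. Origin: on the table under the middle of the pocket; x runs towards the end stop, y towards the side fence, z up. Steel base plate 10 mm thick, x -115 to +100, y -75 to +90 mm. The pocket is open on its -x and -y sides. A part fully home lies at y = 0 and at an x from -4 to +4 mm, as the stop is set. A clamp post, radius 16 mm, stands at x -34, y +64.
- pocket_floor (a point): Middle of the pocket floor (plate top, z 10 mm), axes as the nest. Side fence, touching the parts at y +28, tops at z 58 mm above the table: a round aluminium post, 12 mm thick, at x -40, and a block 12 mm thick with a round nose, from x +18 to +37; the gap between them leaves room for a finger.
- stop_middle (a point): A fixed point of the nest at x +42, y 0, z 10 mm: the middle of the end stop's setting range. The stop, an aluminium block 48 mm wide, has its face up to 4 mm before or behind this point (which is not told; it does not move in use). Its lip overhangs the face by 8 mm towards -x; underside of the lip at z 62.5, top at 71.5 mm above the table.
- seat_pin (a joint): Feeler pin, 8 mm thick, in the face of the end stop at z 26 mm, y 0: 0 = standing 4 mm out of the face, 0.004 = pushed in flush by the pump body. It stays where it was pushed and resists with only 0.3 N.
- clamp (a joint): Swing clamp on the post: 0 = parked, the arm pointing along the nest's -x; grows as it turns anticlockwise from above; 1.571 = at its end stop, the arm pointing along -y over the stack. Starts between 0 and 0.25 rad; slight friction holds it. The arm is 14 mm wide, reaches 77 mm from the axis, underside 2.5 mm above the finished stack's plate, top at z 70.5 mm.
- clamp_grip (a point): Middle of the clamp's knob, on its upright turning axis, 84 mm above the table: a black bar 40 mm long (along the arm, this point's x), 12 mm wide (y), from z 71 to z 95 mm; it turns with the arm.
- pump_body: The pump's lower housing: loose aluminium block 84 x 56 x 26 mm (x, y, z) with a 34 mm bore and four screw holes; origin: centre of the underside. It starts lying askew on the nest's plate, short of the pocket corner.
- spacer: Spacer: loose grey moulded plate 84 x 56 x 14 mm with a rectangular window 34 x 26 mm and four screw holes; origin: centre of the underside. Lies on the table to one side of the nest.
- cover: Cover: loose aluminium plate 84 x 56 x 10 mm with four screw holes and a round dome, 32 mm across and 11 mm high, in the middle of its top; origin: centre of the underside. Lies on the table dome up, on the other side of the nest.
- carburettor: Carburettor, 101 x 91 x 70 mm, standing loose behind the work; a bystander. Origin: centre of the underside.
- spark_plug: Spark plug, 20 x 76 x 23 mm, lying loose; a bystander. Origin: centre of the underside.
- piston_rod: Piston with connecting rod, 68 x 170 x 66 mm, lying loose behind the nest; a bystander. Origin: centre of the underside.
Things that resemble listed ones, but are neither listed nor needed, are in the scene too. What is shaped like the cover but pink is not meant.

How it is judged:
By the outcome, as a careful person would: the job done as asked, in the order asked, and still so for the second after the job is handed in, with the robot touching nothing.
It also fails if it takes over 72 s, if anything falls off the work surface, if the arm or the gripper's body presses on something with over 40 N, if the wrist force passes 120 N, or if a joint passes its speed limit or range.

## Working session

There is one attempt and no reset: what is moved stays moved. The work goes in short steps, each a Python script; the robot and the scene stay as the last script left them, time stands still between calls to the robot, and variables do not carry over. Pictures are saved under pics/ and viewed, about 8 in all and at most 12, crops included, and the job is handed in when it is done.

```bash
ls; mkdir -p pics
python3 - <<'E'
from rig import env
import cv2,numpy as np
for n in("top","side"):
    p,d=env.read_camera(n); cv2.imwrite(f"pics/{n}0.png",p[:,:,::-1]); np.save(f"pics/{n}0.npy",d)
    print(n,env.get_calibration(n))
    print(d[::70,::80])
print(env.get_t(),env.get_tool_pos(),env.get_tool_rot())
E
```

```text
pics
top {'fx': 440.5203506956585, 'fy': 440.5203506956585, 'cx': 289.4833263447039, 'cy': 212.55924069884358, 'position': array([0.36399258, 0.06428016, 1.3626701 ]), 'orientation': array([ 0.0588129 , -0.05053309, -0.70275333,  0.70719531])}
[[2.3192065 2.3080463 2.3146799 1.8233982 2.3083615 2.2964659 2.066155 ]
 [2.2577577 2.260652  2.2642639 1.7640032 1.8466468 2.2284899 2.229938 ]
 [1.4214041 1.4183965 1.4228574 1.4198607 1.3719585 1.4096298 1.3378879]
 [1.3935807 1.3410274 1.3916248 1.3850663 1.3722042 1.377489  1.1696506]
 [1.3593739 1.3152323 1.3464596 1.3274504 1.34695   1.34633   1.3399957]
 [2.0416064 2.0407133 2.0395463 2.0251865 1.6531297 2.018262  2.0243466]]
side {'fx': 436.81304339501224, 'fy': 436.81304339501224, 'cx': 282.4711218464344, 'cy': 211.07800806575386, 'position': array([ 0.64594234, -0.74200588,  0.82561197]), 'orientation': array([0.40443792, 0.01645634, 0.0201006 , 0.91419644])}
[[0.80504656 2.6149983  2.6926012  0.         0.         0.
  0.        ]
 [0.8341361  2.6408894  3.3680623  1.6943887  1.9004625  3.6006687
  3.5741496 ]
 [0.84207034 2.6451826  2.8644273  1.5006042  1.4930352  1.4834934
  2.8109446 ]
 [0.9512946  1.2447646  1.2447337  1.2357671  1.2321534  1.2247535
  2.3176234 ]
 [1.0536727  1.0535331  1.0499878  1.049781   1.0451472  1.0445442
  1.3984853 ]
 [1.7420158  1.2389451  0.9161124  0.89914393 0.9093994  0.90677035
  1.7158153 ]]
0.1 [0.14415555 0.63335929 0.30191564] [ 1.11636354e-01  9.93748816e-01 -7.82862477e-04 -4.40171800e-05]
```

View pics/top0.png

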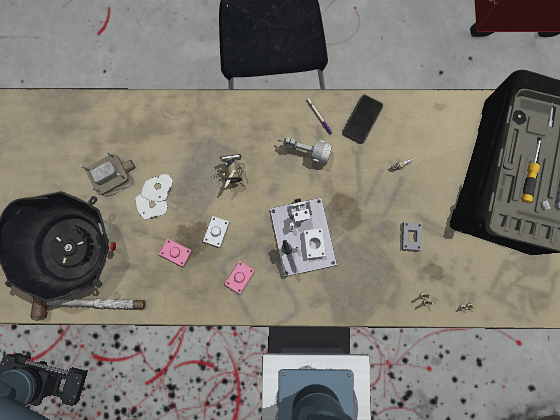

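View pics/side0.png

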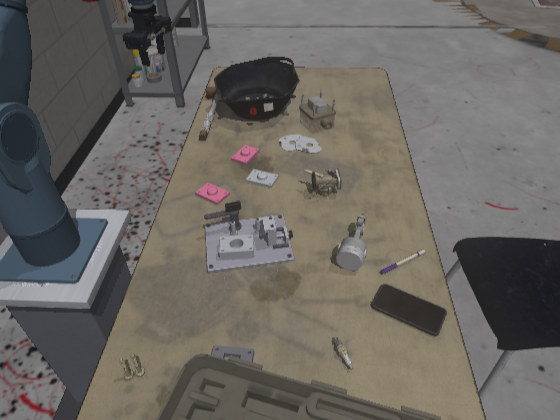

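Top view: the nest is at (305,238) and the pump body on it at (314,244). The spacer is at (411,236). Cover candidates are silver (216,231), pink (176,252), pink (239,278) and the white gaskets (154,197); by the description it is the silver one. Next, close crops of both views.

```bash
cat > h.py <<'E'
import cv2,numpy as np
from scipy.spatial.transform import Rotation as R
from rig import env
def ray(n,u,v):
    c=env.get_calibration(n)
    d=np.stack([(np.asarray(u,float)-c['cx'])/c['fx'],-(np.asarray(v,float)-c['cy'])/c['fy'],-np.ones_like(np.asarray(u,float))],-1)
    return c['position'],R.from_quat(c['orientation']).apply(d.reshape(-1,3)).reshape(d.shape)
def at_z(n,u,v,z):
    p,d=ray(n,u,v); return p+d*((z-p[2])/d[...,2])[...,None]
def at_d(n,u,v,dep):
    p,d=ray(n,u,v); return p+d*np.asarray(dep)[...,None]
def proj(n,P):
    c=env.get_calibration(n); q=R.from_quat(c['orientation']).inv().apply(np.asarray(P)-c['position'])
    return np.stack([c['cx']-c['fx']*q[...,0]/q[...,2],c['cy']+c['fy']*q[...,1]/q[...,2]],-1)
def crop(p,c0,c1,r0,r1,k):
    im=cv2.resize(p[r0:r1,c0:c1],None,fx=k,fy=k,interpolation=cv2.INTER_CUBIC)
    for c in range(c0-c0%-10,c1,10): cv2.putText(im,str(c),((c-c0)*k,8),0,.3,(0,0,255)); cv2.line(im,((c-c0)*k,10),((c-c0)*k,16),(0,0,255))
    for r in range(r0-r0%-10,r1,10): cv2.putText(im,str(r),(0,(r-r0)*k+3),0,.3,(0,0,255)); cv2.line(im,(20,(r-r0)*k),(26,(r-r0)*k),(0,0,255))
    return im
E
python3 - <<'E'
from h import *
t=cv2.imread("pics/top0.png"); s=cv2.imread("pics/side0.png")
A=np.zeros((570,790,3),np.uint8)
def put(im,x,y): A[y:y+im.shape[0],x:x+im.shape[1]]=im
put(crop(t,262,345,190,285,6),0,0);put(crop(t,195,235,210,253,6),505,0);put(crop(t,392,432,215,258,6),505,265)
cv2.imwrite("pics/c1.png",A)
A=np.zeros((570,790,3),np.uint8)
put(crop(s,198,300,195,275,5),0,0);put(crop(s,240,285,162,193,6),515,0);put(crop(s,205,262,340,363,6),0,405);put(crop(s,185,300,140,205,2),515,200)
cv2.imwrite("pics/c2.png",A)
# depth-based pointcloud stats
for n,box in(("top",dict(cover=(195,235,210,253),spacer=(392,432,215,258),nest=(262,345,190,285))),("side",dict(cover=(240,285,162,193),spacer=(205,262,340,363),nest=(198,300,195,275)))):
    d=np.load(f"pics/{n}0.npy")
    for k,(a,b,c,e) in box.items():
        u,v=np.meshgrid(np.arange(a,b),np.arange(c,e)); P=at_d(n,u,v,d[c:e,a:b]); z=P[...,2]
        print(n,k,np.histogram(z,bins=np.arange(-.01,.11,.005))[0])
        if k!='nest':
            m=z>.006 if k=='cover' else z>.008
            q=P[m]; rc=cv2.minAreaRect((q[:,:2]*1000).astype(np.float32)); print(rc,np.median(q[:,2]))
E
```

```text
top cover [ 40 513 621 246 212  41  37   4   0   0   0   0   0   0   0   0   0   0
   0   0   0   0   0]
((477.6153564453125, 210.94775390625), (348.6252136230469, 127.06885528564453), 72.26128387451172) 0.010967422330853127
top spacer [ 45 555 617 102 227 161   6   0   0   0   0   0   0   0   0   0   0   0
   0   0   0   0   0]
((462.221435546875, -127.94224548339844), (93.431640625, 421.5022277832031), 14.569488525390625) 0.01401195749157691
top nest [ 136 1742 2164 1362 1346  180   47   39  159  255   34    1    9   21
   11   97  169   22    0    5   26   27    0]
side cover [ 17 751 280 222  70  31  13   0   0   0   0   0   0   0   0   0   0   0
   0   0   0   0   0]
((599.6115112304688, -169.2777099609375), (105.92335510253906, 1144.3062744140625), 9.913412094116211) 0.009189104870808151
side spacer [  2 401 237  34 346  47   0   0   0   0   0   0   0   0   0   0   0   0
   0   0   0   0   0]
((554.846435546875, -504.3948669433594), (83.90945434570312, 501.985107421875), 11.486376762390137) 0.014441507868615755
side nest [  24 2643 1082 1815  815  182  139  136  330  278   43   44   52   39
   45  175  157   27   22   23   55    4    0]
```

View pics/c1.png

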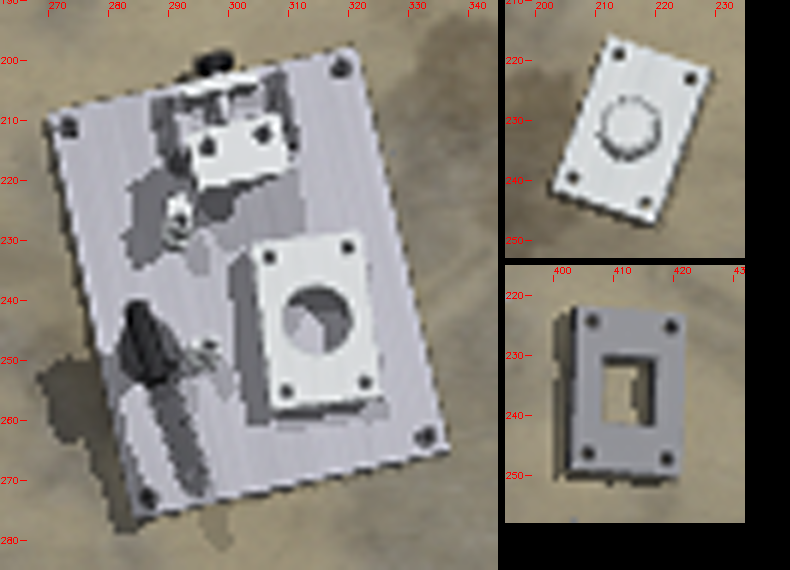

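View pics/c2.png

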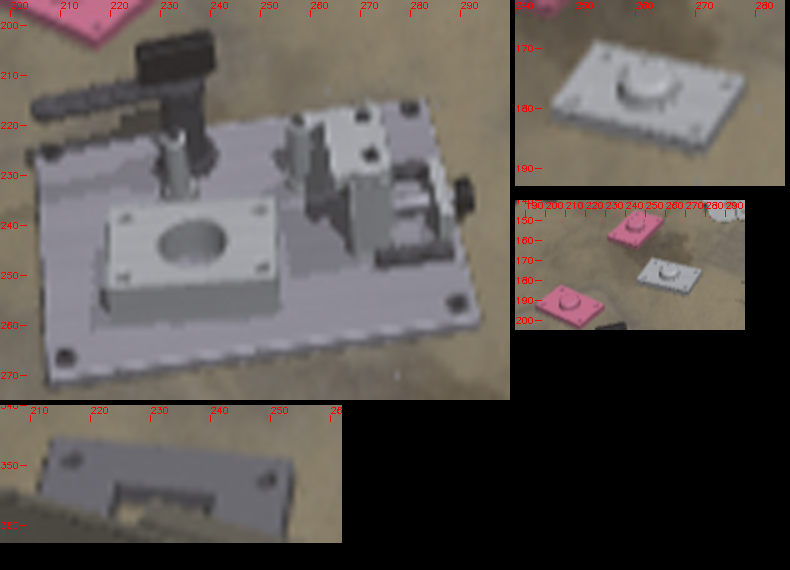

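Crops: the cover is silver with a dome and its hole pattern is centred at top (216,231). The spacer is grey with a window, centred at (412.5,235.5). The body is centred at (314.5,243), the stop at (299,213), and the knob at (286,248) with its arm along nest -x. Now I'll fit the poses from both views.

```bash
cat > fit.py <<'E'
from h import *
from scipy.optimize import least_squares
def px(L,c0,r0,k,ox=0,oy=0): return [(c0+(x-ox)/k-.5+.5/k, r0+(y-oy)/k-.5+.5/k) for x,y in L]
def rect(a,b,c,d): return [(b,d),(b,c),(a,c),(a,d)] # TL(+x,+y) TR(+x,-y) BR BL as seen from top
def fit(name,model,top,side,zfix=None):
    # model: list of (x,y); top/side: list px or None;  unknown x,y,yaw,z
    def res(p,z=None):
        z=p[3] if z is None else z
        P=np.c_[R.from_euler('z',p[2]).apply(np.c_[model,np.zeros(len(model))])+[p[0],p[1],z]]
        out=[]
        for n,o in(("top",top),("side",side)):
            q=proj(n,P)
            for a,b in zip(q,o):
                if b is not None: out+=list(a-b)
        return np.array(out)
    s=least_squares(res,[.47,0,0,.02]); r=res(s.x)
    print(name,"xyz",np.round(s.x[[0,1,3]]*1000,1),"yaw",round(s.x[2],3),"res px",np.round(r,1))
    return s.x
C=rect(-.042,.042,-.028,.028)
nest=fit("nest",rect(-.115,.1,-.075,.09),px([(45,120),(355,45),(450,450),(132,514)],262,190,6),px([(30,148),(427,98),(480,318),(48,378)],198,195,5))
# side order: TL(+x,+y)... side looks along +y: right = +x; far = +y
def so(L): return [L[1],L[2],L[3],L[0]]
nest=fit("nest2",rect(-.115,.1,-.075,.09),px([(45,120),(355,45),(450,450),(132,514)],262,190,6),px(so([(30,148),(427,98),(480,318),(48,378)]),198,195,5))
fit("body",C,px([(250,240),(362,230),(380,398),(271,410)],262,190,6),px(so([(110,200),(277,197),(279,283),(107,284)]),198,195,5))
def holes(hx,hy): return rect(-hx,hx,-hy,hy)
H=holes(.034,.020)
fit("bodyH",H,px([(269,257),(347,247),(364,382),(286,391)],262,190,6),px(so([(125,218),(261,210),(263,268),(123,277)]),198,195,5))
fit("cover",C,px([(610,37),(711,70),(656,224),(553,188)],195,210,6,505),px(so([(597,40),(745,75),(706,148),(552,106)]),240,162,6,515))
fit("coverH",H,px([(618,54),(690,78),(645,202),(573,177)],195,210,6,505),px(so([(598,53),(730,83),(695,133),(562,105)]),240,162,6,515))
fit("spacer",C,px([(572,307),(686,314),(680,476),(568,468)],392,215,6,505,265),px([(293,460)],205,340,6,0,405)+[None,None]+px([(52,437)],205,340,6,0,405))
fit("spacerH",H,px([(592,321),(671,327),(667,458),(588,453)],392,215,6,505,265),px([(267,480)],205,340,6,0,405)+[None,None]+px([(71,459)],205,340,6,0,405))
E
python3 fit.py
```

```text
nest xyz [515.6  55.4 -10.9] yaw 1.097 res px [-13.2  33.5 -40.3  -0.    4.6 -36.5  33.7  -0.   41.8 -15.9  12.8  13.7
 -40.6  24.2  -8.3 -12.9]
nest2 xyz [511.7  35.1   6.9] yaw 0.224 res px [-0.1 -1.5 -0.2 -0.2 -0.2 -0.3  0.1  0.8 -0.8 -0.1 -0.   0.1 -0.4  0.3
  0.4  0. ]
body xyz [480.8   5.7  34.5] yaw 0.098 res px [ 0.3 -0.2 -0.  -0.3 -0.2 -0.6 -0.6 -0.9 -0.3  0.  -0.8 -1.  -0.7  0.4
  0.1  0.9]
bodyH xyz [480.8   5.3  33.1] yaw 0.125 res px [-0.2 -0.4 -0.1 -0.3 -0.  -0.5 -0.2 -0.4 -0.5  0.1 -0.6  0.  -0.2  0.
 -0.2  0.2]
cover xyz [517.7 309.3   7.4] yaw -0.322 res px [-0.1 -0.7 -0.1 -0.5 -0.3 -0.6 -0.1 -0.5 -0.3  0.6 -0.7 -0.8 -0.7  0.1
 -0.6  0.7]
coverH xyz [517.2 309.4   6.9] yaw -0.313 res px [-0.1 -0.2  0.  -0.2  0.1 -0.1 -0.   0.  -1.3  0.2 -0.4 -0.4  1.  -0.5
  0.3  0.7]
spacer xyz [ 506.2 -295.4   10.1] yaw -0.068 res px [ 0.4 -0.4 -0.4 -0.3 -0.2 -0.1  0.1 -0.1 -0.5  0.1 -0.1 -0. ]
spacerH xyz [ 506.8 -296.5   11.9] yaw -0.074 res px [ 0.1 -0.3 -0.  -0.3 -0.2 -0.1 -0.1 -0.3 -0.4  0.1 -0.2  0.1]
```

```bash
cat >> h.py <<'E'
NP=np.array([.5117,.0351]); NY=.219
def nw(x,y,z):
    c,s=np.cos(NY),np.sin(NY); return np.array([NP[0]+c*x-s*y,NP[1]+s*x+c*y,z])
def wn(p):
    d=np.asarray(p)[:2]-NP; c,s=np.cos(NY),np.sin(NY); return np.array([c*d[0]+s*d[1],-s*d[0]+c*d[1],p[2]])
def down(th):  # tool pointing down, jaw (tool y) direction at world angle th
    f=(th+np.pi/2)/2; return np.array([np.cos(f),np.sin(f),0,0])
def st(m=""): print(m,"t",round(env.get_t(),1),"nest",np.round(wn(env.get_tool_pos())*1000,1),"F",np.round(env.get_ft_force(),1))
E
python3 - <<'E'
exec(open('fit.py').read().split("C=rect")[0])
L=[(68,127),(340,68),(425,437),(147,498)];S=[(408,108),(456,303),(65,356),(52,153)]
for h in [(.094,.069),(.0955,.0705),(.097,.072)]:
    p=fit("bolts",rect(-h[0],h[0],-h[1],h[1]),px(L,262,190,6),px(S,198,195,5))
    print(p[:2]-R.from_euler('z',p[2]).apply([-.0075,.0075,0])[:2])
from h import *
for nm,q,th in [("pushx",nw(-.108,-.022,.079),NY),("pushx0",nw(-.06,-.0,.079),NY),("pushy",nw(-.011,-.071,.079),NY),("spacer",np.r_[.507,-.296,.067],-.07+np.pi/2),("cover",np.r_[.517,.309,.067],-.315+np.pi/2),("place",nw(-.012,-.003,.11),NY+np.pi/2),("knob0",nw(-.034,.064,.137),NY+np.pi/2),("knob1",nw(-.034,.064,.137),NY+np.pi)]:
    for a in (0,np.pi,-np.pi):
        j=env.solve_ik(q,down(th+a)); print(nm,round(a,1),None if j is None else np.round(j,2))
E
```

```text
bolts xyz [502.2  39.9  11.4] yaw 0.22 res px [ 1.5  0.4 -0.5  1.  -1.  -1.2  1.1 -1.8 -1.2  0.9 -1.9 -1.   0.8 -1.3
  0.8  0.7]
[0.51113035 0.03422787]
bolts xyz [502.2  40.4  10.7] yaw 0.22 res px [ 0.8  0.1 -0.3  0.4 -0.6 -0.9  0.5 -1.2 -0.7  0.6 -1.2 -0.6  0.3 -0.7
  0.3  0.5]
[0.51113374 0.03469131]
bolts xyz [502.2  40.9  10. ] yaw 0.22 res px [ 0.1 -0.2 -0.1 -0.1 -0.2 -0.5  0.  -0.6 -0.3  0.2 -0.5 -0.2 -0.2 -0.1
 -0.2  0.2]
[0.5111367  0.03517101]
pushx 0 [-0.2   0.59  0.13  2.27 -0.26  0.3   0.38]
pushx 3.1 [ 0.4   0.66 -0.58  2.23  0.83  0.47  2.51]
pushx -3.1 [ 0.4   0.66 -0.58  2.23  0.83  0.47  2.51]
pushx0 0 [-0.29  0.63  0.17  2.17 -0.28  0.37  0.33]
pushx0 3.1 [-0.83  0.87  0.89  2.19 -1.19  0.7  -1.99]
pushx0 -3.1 [-0.83  0.87  0.89  2.19 -1.19  0.7  -1.99]
pushy 0 [-0.2   0.69  0.23  2.01 -0.33  0.47  0.49]
pushy 3.1 [-0.77  1.07  1.08  2.04 -1.27  0.94 -1.87]
pushy -3.1 [-0.77  1.07  1.08  2.04 -1.27  0.94 -1.87]
spacer 0 [ 0.3   0.78  0.21  1.83 -0.28  0.56  2.18]
spacer 3.1 [ 0.1   0.84  0.49  1.84 -0.65  0.63 -0.65]
spacer -3.1 [ 0.1   0.84  0.49  1.84 -0.65  0.63 -0.65]
cover 0 [-0.66  0.79  0.06  1.78 -0.08  0.58  0.71]
cover 3.1 [-1.3   1.17  1.08  1.82 -1.25  1.03 -1.56]
cover -3.1 [-1.3   1.17  1.08  1.82 -1.25  1.03 -1.56]
place 0 [-0.22  0.6   0.09  2.04 -0.11  0.5   1.74]
place 3.1 [-0.52  0.66  0.48  2.06 -0.57  0.55 -0.99]
place -3.1 [-0.52  0.66  0.48  2.06 -0.57  0.55 -0.99]
knob0 0 [-0.35  0.52  0.08  2.11 -0.08  0.52  1.58]
knob0 3.1 [-0.7   0.57  0.51  2.13 -0.52  0.57 -1.15]
knob0 -3.1 [-0.7   0.57  0.51  2.13 -0.52  0.57 -1.15]
knob1 0 [-1.07  0.86  1.08  2.14 -1.08  0.86 -2.22]
knob1 3.1 [-0.55  0.54  0.33  2.12 -0.33  0.53  0.24]
knob1 -3.1 [-0.55  0.54  0.33  2.12 -0.33  0.53  0.24]
```

```bash
sed -i 's/NP=np.array.*/NP=np.array([.5113,.0351]); NY=.220/' h.py
python3 - <<'E'
from h import *
env.command_gripper(0.0)
st("start")
env.goto(nw(-.108,-.022,.16),down(NY)); st("above")
env.line_to(nw(-.108,-.022,.079),v=.15,guard=15); st("down")
g=env.line_to(nw(-.0665,-.022,.079),v=.04,guard=8); st(f"pushx {g}")
env.line_to(nw(-.085,-.022,.079)); env.line_to(nw(-.085,-.022,.13))
env.goto(nw(-.010,-.073,.13),down(NY)); env.line_to(nw(-.010,-.073,.079),guard=15); st("down y")
g=env.line_to(nw(-.010,-.030,.079),v=.03,guard=8); st(f"pushy {g}")
env.line_to(nw(-.010,-.073,.079)); st()
p,d=env.read_camera("top"); cv2.imwrite("pics/t1.png",p[:,:,::-1])
s,d=env.read_camera("side")
A=np.hstack([crop(p[:,:,::-1].copy(),262,345,190,285,5),np.zeros((475,5,3),np.uint8),np.vstack([crop(s[:,:,::-1].copy(),198,300,195,275,3),np.zeros((235,306,3),np.uint8)])])
cv2.imwrite("pics/p1.png",A)
E
```

```text
start t 1.4 nest [-227.5  664.3  302.7] F [0.4 0.4 0.4]
above t 3.9 nest [-107.4  -21.3  160. ] F [-0.4 -0.5  0. ]
down t 4.6 nest [-107.8  -22.1   79.3] F [ 0.  -0.1  0.1]
pushx False t 5.8 nest [-66.3 -22.   79. ] F [-1.4 -0.2 -0.2]
down y t 7.5 nest [-10.7 -72.7  78.9] F [-0.1 -0.1  0.3]
pushy True t 8.6 nest [-10.2 -39.4  78.9] F [-0.1 -0.6  1.3]
 t 8.9 nest [-10.2 -72.9  78.8] F [0.1 0.1 0.7]
```

View pics/p1.png

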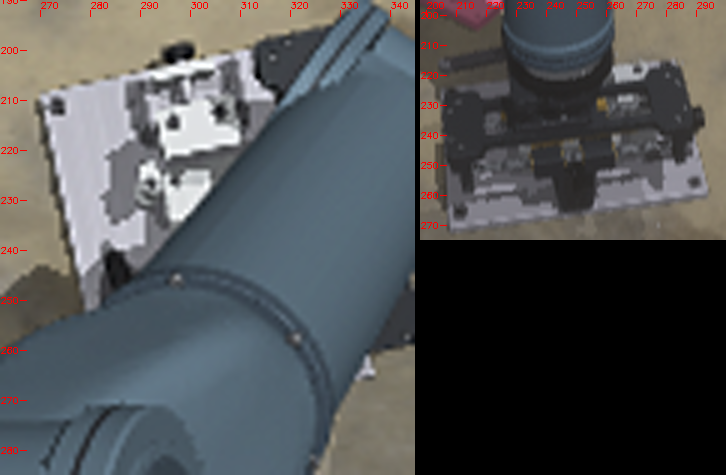

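The arm hides most of the view. The body's upper edge near (300,226) is up against the fence nose. Next I push towards the stop, then square it again.

Run:
```python
from h import *
Z=.079
def px_(y,end=-.045,g=6):
    env.line_to(nw(-.085,y,Z)); r=env.line_to(nw(end,y,Z),v=.025,guard=g); st(f"x {r}")
    env.line_to(nw(-.085,y,Z)); env.line_to(nw(-.085,y,.13),v=.25)
def py_(x,end=-.028,g=6):
    env.line_to(nw(x,-.055,Z)); r=env.line_to(nw(x,end,Z),v=.025,guard=g); st(f"y {r}")
    env.line_to(nw(x,-.055,Z)); env.line_to(nw(x,-.055,.13),v=.25)
env.line_to(nw(-.01,-.073,.13),v=.25)
env.line_to(nw(-.085,0,.13),v=.25); px_(0)
env.line_to(nw(-.01,-.055,.13),v=.25); py_(-.01)
env.line_to(nw(-.085,0,.13),v=.25); px_(0,g=8)
env.line_to(nw(-.01,-.055,.13),v=.25); py_(-.01)
env.goto([.507,-.296,.2],down(-.07-np.pi/2));st()
env.command_gripper(1.0)
for n in("top","side"):
    p,d=env.read_camera(n); cv2.imwrite(f"pics/{n}2.png",p[:,:,::-1])
t=cv2.imread("pics/top2.png");s=cv2.imread("pics/side2.png")
A=np.zeros((570,800,3),np.uint8);a=crop(t,267,330,195,265,7);A[:a.shape[0],:a.shape[1]]=a
b=crop(s,220,292,205,270,5);A[:b.shape[0],442:442+b.shape[1]]=b[:,:358]
cv2.imwrite("pics/p2.png",A)
```

```text
x True t 11.5 nest [-57.    0.   78.6] F [ 0.   0.3 -0.5]
y True t 13.9 nest [-10.2 -39.4  78.9] F [ 0.7 -0.7  0.3]
x True t 16.6 nest [-56.8   0.1  78.6] F [ 0.8 -0.4  0.2]
y True t 19.0 nest [-10.2 -39.3  78.9] F [ 0.6 -0.8  1.6]
 t 20.7 nest [ -76.1 -320.9  198.7] F [-0.1 -0.1  0.1]
```

View pics/p2.png

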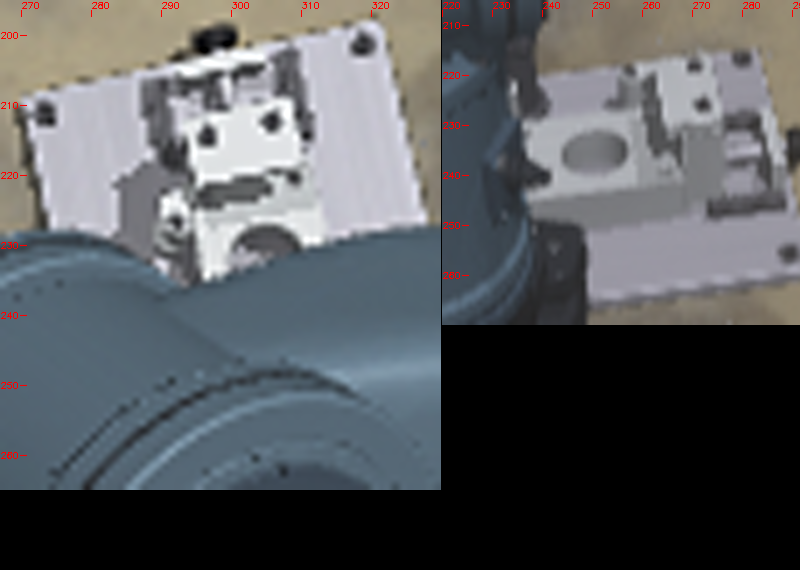

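Body: its edge is under the lip at (300,225) and against the fence nose; contact repeated within 0.2 mm. Next is the spacer, after checking the toolbox clearance from the depth image.

Run:
```python
from h import *
d=np.load("pics/top0.npy"); u,v=np.meshgrid(np.arange(395,500),np.arange(215,262)); P=at_d("top",u,v,d[215:262,395:500]).reshape(-1,3)
m=(P[:,2]>.04)&(abs(P[:,0]-.507)<.06); print("nearest tall y",P[m][:,1].max(), P[m][:,2].max())
if P[m][:,1].max()>-.41: raise SystemExit("close")
env.line_to([.507,-.296,.067],v=.2,guard=10); st("down")
env.command_gripper(0.55,squeeze=20); print("w",env.get_gripper_width()*88)
env.line_to([.507,-.296,.20],v=.3); print("w",env.get_gripper_width()*88); st("lifted")
env.goto(nw(-.014,-.006,.16),down(NY-np.pi/2)); st("over")
g=env.line_to(nw(-.014,-.006,.098),v=.06,guard=4); st(f"placed {g}")
for n in("top","side"):
    p,d=env.read_camera(n); cv2.imwrite(f"pics/{n}3.png",p[:,:,::-1])
t=cv2.imread("pics/top3.png");s=cv2.imread("pics/side3.png")
A=np.zeros((420,800,3),np.uint8);A[:,:400]=crop(t,260,360,180,285,4);b=crop(s,198,298,185,285,4);A[:400,400:]=b
cv2.imwrite("pics/p3.png",A)
```

```text
nearest tall y -0.4075844300361081 0.26701303424612366close
```

The toolbox wall is at y ≈ -0.408 and the hand reaches to -0.39, so there is about 18 mm clearance. I'll proceed with the guard on.

Run:
```python
from h import *
env.line_to([.507,-.295,.067],v=.2,guard=10); st("down")
env.command_gripper(0.55,squeeze=20); print("w",env.get_gripper_width()*88)
env.line_to([.507,-.295,.20],v=.3); print("w",env.get_gripper_width()*88); st("lifted")
env.goto(nw(-.014,-.006,.16),down(NY-np.pi/2)); st("over")
g=env.line_to(nw(-.014,-.006,.098),v=.06,guard=4); st(f"placed {g}")
for n in("top","side"):
    p,d=env.read_camera(n); cv2.imwrite(f"pics/{n}3.png",p[:,:,::-1])
t=cv2.imread("pics/top3.png");s=cv2.imread("pics/side3.png")
A=np.zeros((420,800,3),np.uint8);A[:,:400]=crop(t,260,360,180,285,4);b=crop(s,198,298,185,285,4);A[:400,400:]=b
cv2.imwrite("pics/p3.png",A)
```

```text
down t 22.9 nest [ -77.4 -319.5   64.6] F [-0.8  1.7  8.9]
w 55.737349435674915
w 55.49102428973356
lifted t 24.1 nest [ -76.1 -320.2  199.4] F [-0.3  0.7 -1.7]
over t 25.3 nest [-14.1  -7.4 160.1] F [ 0.3 -0.6 -0. ]
placed True t 26.2 nest [-14.3  -5.9 100.4] F [-0.3  0.2  4.7]
```

View pics/p3.png

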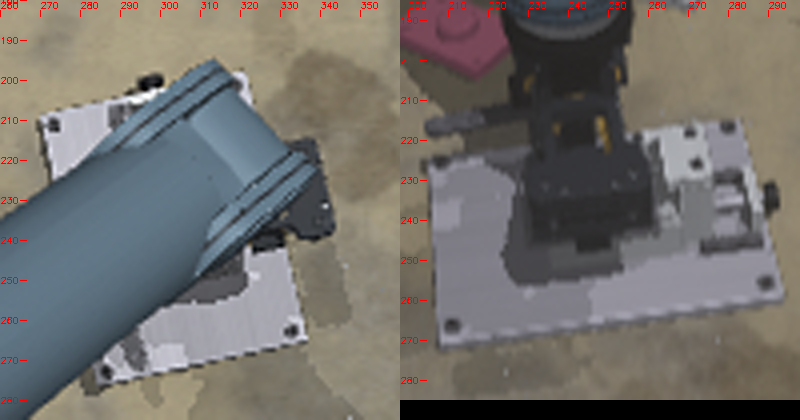

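The spacer is on the body: contact at TCP z 100.4 matches the expected 100.6. I'll release it and push it home.

```bash
cat >> h.py <<'E'
def pushes(Z,seq,g=5,up=.02):
    for k in seq:
        if k=='y': a,b=nw(-.010,-.053,Z),nw(-.010,-.030,Z)
        else: a,b=nw(-.085 if seq.index('x')==seq.index(k) and k not in pushes.done else -.066,-.002,Z),nw(-.045,-.002,Z)
        pushes.done.add(k)
        env.line_to(a+[0,0,up],v=.3); env.line_to(a,v=.2); r=env.line_to(b,v=.028,guard=g); st(f"{k} {r}")
        env.line_to(a,v=.2); env.line_to(a+[0,0,up],v=.2)
pushes.done=set()
E
python3 - <<'E'
from h import *
env.command_gripper(0.78); p=env.get_tool_pos(); env.line_to(p+[0,0,.06],v=.25)
env.command_gripper(0.0)
env.goto(nw(-.010,-.055,.14),down(NY)); st("turned")
pushes(.103,"yxy",up=.03)
env.goto([.517,.309,.2],down(-.315+np.pi/2)); env.command_gripper(1.0); st()
for n in("top","side"):
    p,d=env.read_camera(n); cv2.imwrite(f"pics/{n}4.png",p[:,:,::-1])
t=cv2.imread("pics/top4.png");s=cv2.imread("pics/side4.png")
A=np.zeros((570,800,3),np.uint8);a=crop(t,267,330,195,265,7);A[:a.shape[0],:a.shape[1]]=a
b=crop(s,220,291,205,270,5);A[:b.shape[0],442:442+b.shape[1]]=b
cv2.imwrite("pics/p4.png",A)
E
```

```text
turned t 29.4 nest [-10.1 -54.9 140. ] F [ 0.2 -0.2  0.1]
y True t 30.5 nest [-10.  -39.3 103.3] F [ 0.5 -1.   0.2]
x True t 32.8 nest [-56.1  -1.9 102.6] F [-0.1  1.1  0.3]
y True t 34.7 nest [-10.1 -39.3 103.2] F [ 1.1 -1.1  1.7]
 t 37.9 nest [ 65.3 266.1 200. ] F [-0.2 -0.1  0.1]
```

View pics/p4.png

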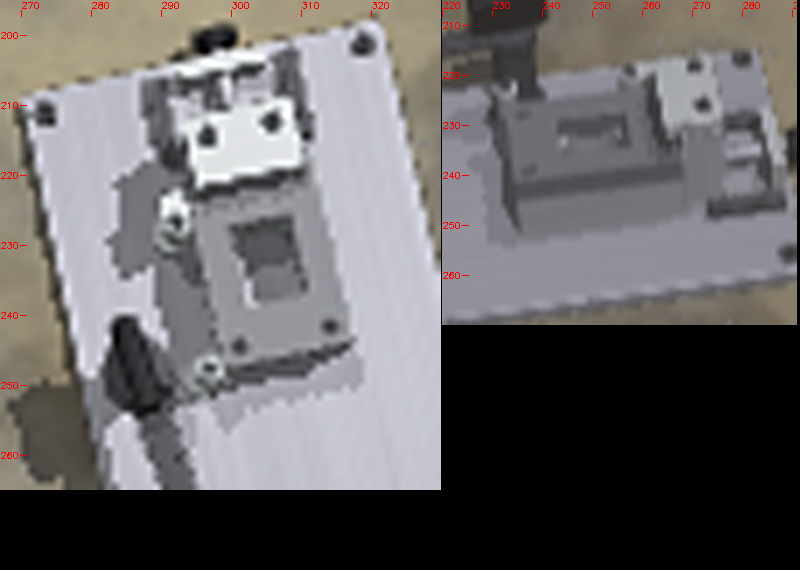

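The spacer sits on the body, under the lip at (301,222), against nose (291,227) and post (297,247). It stopped 0.8 mm further on than the body did. I'll bring the cover over, then push all three layers together with the fingers' full length.

Run:
```python
from h import *
env.line_to([.517,.309,.095],v=.3); env.line_to([.517,.309,.067],v=.08,guard=8); st("down")
env.command_gripper(0.55,squeeze=20); print("w",env.get_gripper_width()*88)
z0=env.get_tool_pos()[2]
env.line_to([.517,.309,.215],v=.35); print("w",env.get_gripper_width()*88); st("lifted")
env.goto(nw(-.016,-.007,.19),down(NY+np.pi/2)); env.line_to(nw(-.016,-.007,.13),v=.2)
g=env.line_to(nw(-.016,-.007,.110),v=.05,guard=4); st(f"placed {g}"); print("expected z",z0*1000+50)
if g:
    env.command_gripper(0.78); p=env.get_tool_pos(); env.line_to(p+[0,0,.06],v=.3)
    st("released")
p,d=env.read_camera("side"); cv2.imwrite("pics/p5.png",crop(p[:,:,::-1].copy(),198,298,185,285,5))
```

```text
down t 39.0 nest [ 65.2 265.9  66.8] F [-1.2  0.4  0.1]
w 55.48488623890297
w 55.19240768967806
lifted t 40.1 nest [ 65.1 266.3 215.4] F [ 0.4 -0.1 -1.5]
placed True t 42.0 nest [-15.1  -6.9 115.7] F [ 0.2 -0.  -2.3]
expected z 117.14694133968192
released t 42.8 nest [-14.7  -6.7 177.1] F [ 0.8  0.3 -1.2]
```

View pics/p5.png

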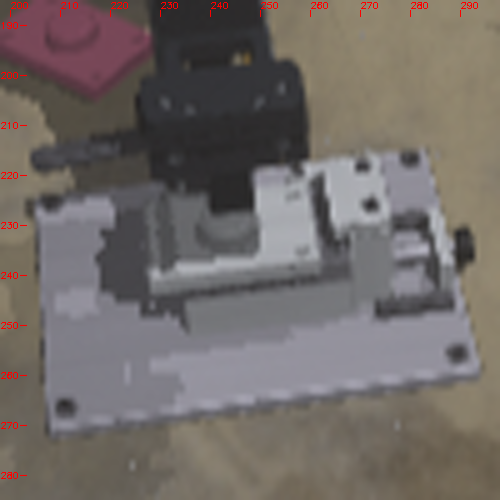

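The cover lies flat, dome up, offset towards -x. Now the final pushes.

Run:
```python
from h import *
env.command_gripper(0.0)
env.goto(nw(-.010,-.055,.13),down(NY)); st("turned")
def push(a,b,Z,g=6):
    env.line_to(nw(*a,Z),v=.25); r=env.line_to(nw(*b,Z),v=.03,guard=g); st(f"{b} {Z} {r}"); 
    env.line_to(nw(*a,Z),v=.25)
push((-.010,-.051),(-.010,-.030),.085)
env.line_to(nw(-.010,-.055,.13),v=.3); env.line_to(nw(-.084,-.002,.13),v=.35)
push((-.084,-.002),(-.045,-.002),.117)
env.line_to(nw(-.064,-.002,.117),v=.3); push((-.064,-.002),(-.045,-.002),.085,8)
env.line_to(nw(-.066,-.002,.13),v=.3); env.line_to(nw(-.010,-.05,.13),v=.35)
push((-.010,-.046),(-.010,-.030),.085); env.line_to(nw(-.010,-.05,.14),v=.3); st("end")
d0=env.read_camera("side")[0]; cv2.imwrite("pics/side6.png",d0[:,:,::-1])
```

```text
turned t 44.9 nest [-10.  -54.8 130. ] F [-0.4 -0.8  0.5]
(-0.01, -0.03) 0.085 True t 45.7 nest [ -9.7 -39.4  85.6] F [ 0.1 -0.7  1.1]
(-0.045, -0.002) 0.117 True t 47.8 nest [-55.7  -1.9 116.6] F [-0.1  0.8  0.1]
(-0.045, -0.002) 0.085 True t 49.0 nest [-58.5  -2.   85.3] F [-0.4 -1.   0.4]
(-0.01, -0.03) 0.085 True t 50.6 nest [ -9.8 -39.4  85.9] F [ 0.5 -0.5  0.5]
end t 51.2 nest [ -9.3 -50.  141. ] F [-0.  -0.2 -1.4]
```

The x contacts were -55.7, -56.1, -57.0 and -58.5. They vary linearly with how far up the tapering finger the contact was (7, 11, 21 and 39 mm above the tip), so all three parts are at the same stop face. The y contact was -39.4 every time. Next is the clamp.

Run:
```python
from h import *
al=np.arange(0,.26,.01)
tip=np.array([[*nw(-.034-.077*np.cos(a),.064-.077*np.sin(a),.066)] for a in al])
q=proj("side",tip); e=np.linalg.norm(q-[204.6,216],axis=1); a0=al[e.argmin()]; print("alpha",a0,e.min(), q[::8])
ax=(-.034,.064)
env.goto(nw(*ax,.175),down(NY-np.pi/2+a0)); env.command_gripper(.40)
g=env.line_to(nw(*ax,.141),v=.15,guard=8); st(f"down {g}")
if g: raise SystemExit
env.command_gripper(0.0,squeeze=4); print("w",env.get_gripper_width()*88)
env.command_gripper(.18); print("w",env.get_gripper_width()*88, "M",env.get_wrist_torque())
for a in [.5,.95,1.35,1.571]:
    env.goto(nw(*ax,.141),down(NY-np.pi/2+a)); print(a,"M",np.round(env.get_wrist_torque(),2)); st()
```

```text
alpha 0.1 1.5916963723251882 [[202.77116075 214.27764405]
 [202.95339505 215.86405538]
 [203.32993705 217.4287184 ]
 [203.90055664 218.96088857]]
down False t 53.5 nest [-34.2  63.8 141. ] F [-0.3  0.2 -0.2]
w 12.06046394213173
w 15.675755801793311 M [-0.0540056   0.12607553  0.02398234]
0.5 M [-1.06  0.28 -0.11]
 t 54.7 nest [-34.6  63.3 140.9] F [-1.1 -4.8 -0.4]
0.95 M [-0.68 -0.13 -0.05]
 t 55.2 nest [-33.5  63.9 141.2] F [ 0.9 -2.9  0.5]
1.35 M [-0.28 -0.16 -0.01]
 t 55.6 nest [-33.6  64.5 141. ] F [ 1.9 -0.6  1.2]
1.571 M [ 0.09 -0.11  0.04]
 t 55.9 nest [-33.9  64.6 140.9] F [1.3 0.6 0.3]
```

Run:
```python
from h import *
ax=(-.034,.064)
for a in np.arange(1.62,1.96,.05):
    env.goto(nw(*ax,.141),down(NY-np.pi/2+a)); m=env.get_wrist_torque(); print(round(a,2),"M",np.round(m,2),np.round(env.get_ft_force(),1),round(env.get_t(),1))
    if abs(m[2])>.35: break
env.goto(nw(*ax,.141),down(NY-np.pi/2+a-.2))
env.command_gripper(.4); env.line_to(nw(*ax,.19),v=.25); st()
env.goto([.52,.30,.30],down(NY-np.pi/2+1.0)); st()
for n in("top","side"):
    p,d=env.read_camera(n); cv2.imwrite(f"pics/{n}7.png",p[:,:,::-1])
t=cv2.imread("pics/top7.png");s=cv2.imread("pics/side7.png")
A=np.zeros((560,800,3),np.uint8);a=crop(t,267,330,195,275,6);A[:a.shape[0],:a.shape[1]]=a
b=crop(s,205,288,200,275,5);A[:b.shape[0],385:385+b.shape[1]]=b
cv2.imwrite("pics/p7.png",A)
```

```text
1.62 M [ 0.28 -0.25 -0.04] [ 2.4  1.4 -0.3] 56.1
1.67 M [ 0.47 -0.21 -0.04] [ 1.   3.2 -1.4] 56.4
1.72 M [ 0.54 -0.2  -0.04] [ 0.9  2.6 -1.3] 56.6
1.77 M [ 0.62 -0.1   0.03] [-0.2  2.6 -1.5] 56.9
1.82 M [ 0.6  -0.12 -0.1 ] [ 1.5  1.8 -0.7] 57.1
1.87 M [ 0.27 -0.15 -0.07] [ 0.3  1.5 -2.1] 57.4
1.92 M [-0.12 -0.28 -0.08] [ 1.4  0.6 -1.9] 57.6
 t 58.7 nest [-33.5  64.2 190.7] F [-1.5 -0.6  0.9]
 t 59.7 nest [ 65.6 255.2 298.8] F [ 0.2 -0.5  0.4]
```

View pics/p7.png

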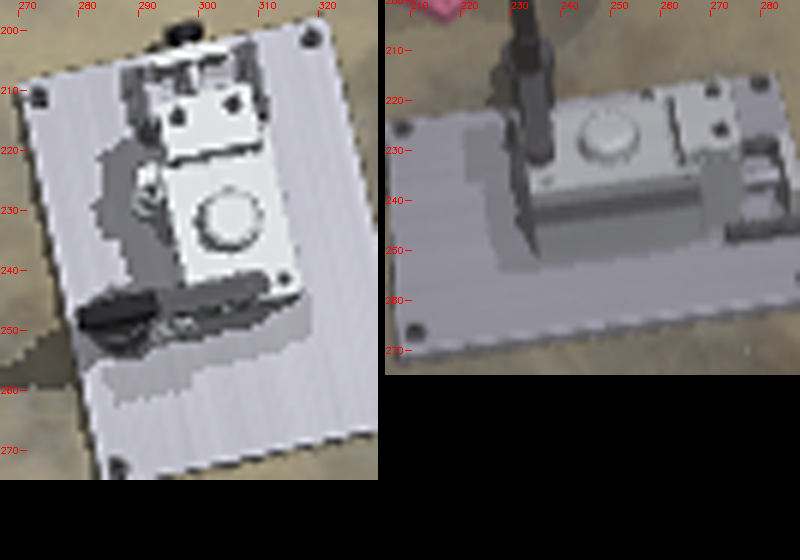

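Run:
```python
from h import *
for a in (1.4,1.5,1.571):
    d=np.array([-np.cos(a),-np.sin(a)]); e=np.array([d[1],-d[0]])
    P=[nw(*(np.array([-.034,.064])+.077*d+s*.007*e),.0705) for s in(-1,1)]
    print(a,"side",proj("side",np.array(P)).round(1).tolist(),"top",proj("top",np.array(P)).round(1).tolist())
    K=[nw(*(np.array([-.034,.064])+s*.02*d),.095) for s in(-1,1)]; k=proj("top",np.array(K)); print("knob slope",-(k[1]-k[0])[1]/(k[1]-k[0])[0])
t=cv2.imread("pics/top7.png");s=cv2.imread("pics/side7.png")
A=np.zeros((420,800,3),np.uint8);A[:,:400]=crop(t,276,326,228,280,8)[:420,:400];A[:400,400:]=crop(s,215,265,195,245,8)
cv2.imwrite("pics/p8.png",A)
```

```text
1.4 side [[232.6, 230.2], [226.9, 230.3]] top [[312.0, 243.2], [312.2, 248.0]]
knob slope 0.04293908868982001
1.5 side [[235.8, 229.9], [230.1, 230.3]] top [[311.5, 240.6], [312.2, 245.3]]
knob slope 0.14384374733059857
1.571 side [[238.0, 229.5], [232.3, 230.3]] top [[310.9, 238.8], [312.0, 243.5]]
knob slope 0.21712190114408692Traceback (most recent call last):
  File "<stdin>", line 8, in <module>
ValueError: could not broadcast input array from shape (416,400,3) into shape (420,400,3)
```

The measured arm tip edges (side u 232.6–238.2, top corner 311,239.6) match the prediction for 1.571 rad (232.3–238.0, 310.9,238.8). The robot is clear, so I'm handing in.

Run:
```python
from h import *
st("final"); print(env.sign_off())
```

```text
final t 59.8 nest [ 65.7 254.7 299.2] F [0.2 0.2 0.1]
the job is handed in; nothing more can be done
None
```

I pushed the pump body, then the spacer, then the cover (dome up) home against the side fence and end stop with closed fingers, stopping on 5–8 N force changes. I then turned the clamp anticlockwise over the cover and signed off at about 60 s with the robot clear.

**Seating:** The y contact was the same for every layer (-39.3 to -39.4 mm). The x contacts differed by up to 2.8 mm. They fit a straight line against how far up the finger touched, so I put this down to finger taper rather than a part standing short. I inferred that from the readings and did not measure it separately. The last pictures show the stack flush and under the lip.

**Clamp:** I felt no clear torque rise at the end stop, even when turning the gripper to 1.92 rad with a little play on the knob. The arm tip in both views matches 1.571 rad to about 0.02 rad. The knob's slope in the top view read slightly more (0.27 against 0.22 predicted).

**Other parts:** I did not touch the carburettor, spark plug or piston. I made no final picture check of them.

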